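# Draw the fluorescence filter slider to its middle click and hold it

## Robot

A 7-joint arm with a two-finger parallel gripper is mounted at the origin on the work surface. World frame = base frame: x ahead of the robot, y to its left, z up, the work surface at z = 0. Lengths are in m, angles in rad, forces in N, time in s.
With the tool pointing down it reaches from about 0.4 to 0.85 m from the base axis. Payload 4.5 kg.
Tool frame: the origin (TCP) lies at the very end of the fingers, on their centre line; the grasp point (between the pads) lies 19 mm behind it (r.grip_depth is the z of the grasp point in the tool frame, in m); z points along the fingers, y is the line along which they close (so a half turn about z gives the same grasp; the last joint's range is limited). The gripper opens to 88 mm and grips with 3 to 60 N. Pads are 18 mm wide; open, the fingers measure 123 mm over their backs; the gripper's body (75 mm by 187 mm) begins 45 mm behind the grasp point.
Start: joints at [-1.182, 0.689, -0.195, 1.565, 0.157, 0.902, -0.215], TCP at [0.217, 0.586, 0.239] pointing down, gripper open.
Joint ranges: [-3.01, 3.01], [-0.46, 2.08], [-1.47, 1.51], [0.13, 2.56], [-1, 4.14], [0.04, 2.09], [-2.66, 2.66]. Speed limits (rad/s): [2.57, 2.57, 3.14, 3.14, 3.14, 3.14, 3.14].

## Interface

Orientations are given as a unit quaternion [x, y, z, w].
In Python, from plant import r gives the robot as it stands.
- The arm moves only by the shell command python3 steer.py FILE [FORCE], which reads ROWS from the file FILE. ROWS is a JSON list of rows, 1 to 10 of them, each an object with the fields aperture (the opening from 0.0 (shut) to 1.0 (fully open)), xyz (a list: dx, dy, dz in m), r (a list: a rotation vector rx, ry, rz in rad); a field left out counts as zero (the opening has to be given); each row is the pose to reach, as a shift and turn from the pose commanded when the command began, along the tool's axes at that moment; what a row does not reach only later rows make up. A row lasts 1/10 s, in which the tool goes at most 0.05 m and 0.15 rad, less where a joint would pass 70% of its speed; a pose out of reach is approached as far as the arm can. The fingers move at their own pace and stop on an object; FORCE is the grip in N (left out, the last holds). Time passes only in rows, so rows that do not move let the fingers close. It prints the time, the measured TCP pose, the force, the opening and the grip force at its end. Input that does not fit is refused with a message, and nothing moves.
- r.get_state(): the state, without advancing time (a new reading comes with each control period).
- r.snapshot(name): name is "scene" or "side" or "wrist"; returns the picture (400x640x3 uint8, red, green, blue); there is no depth.
- r.camera_params(name): a dict with "fx", "fy", "cx", "cy" (pixels), "k1" (the pictures are not rectified: a ray, as slopes to the right and down, at radius r is drawn at 1 + k1 r^2 times it, then the intrinsics apply), "rvec" (rotation vector, rad) and "tvec" (3), from world to camera coordinates, as OpenCV has them. Camera axes: x right, y down, z forward; pixel columns grow to the right and rows downward; lengths in m; the calibration is good to about 2 mm. A picture is of the moment at which its call begins: read the wrist's pose just before it. camera_params takes no time and is no camera call; for the wrist camera it gives the pose at the moment of the call.
- r.finish_job(): hands the job in; it is judged then, once.
The state is a dict: "clock": time; "q": joint angles; "qd": joint speeds; "joint_torque": joint torques, N m; "tool_pos": TCP position; "eef_rot": TCP orientation; "contact_force": force on the tool from outside, world axes, zero at the start; "moment": the same for the moment, N m; "opening": opening from 0.0 (shut) to 1.0 (fully open); "finger_force": force on a finger pad.
Only numpy, scipy, OpenCV 4.12 (cv2) and the standard library are available. Lean on these libraries where they do the work, as an engineer would, in place of code of your own. Each camera call takes 0.05 s, during which the arm holds its last target. There are 200 camera calls.

## Task

A stained slide is waiting under the fluorescence microscope, and its filter slider has been left pushed in, at or near the bright-field position. Take the slider's round knob between the fingers and draw it straight out until you feel it click into the middle position, without running on past it, and finish still holding the knob there, with the slider seated in the click. Leave the bottle, dish, slide box and timer where they are.

Things in the scene. Friction and masses are not known exactly. Their poses are not given: they have to be found in the camera images.
- microscope: Cream and black fluorescence microscope, 410 mm tall, fixed to the bench. Origin on the bench under its foot (240 x 190 mm); x towards the eyepieces (pointing away from the robot), y to the side where the slider's knob sticks out. Stage 150 mm wide, top at z 137 mm. Tube that the slider runs through: y -42 to +42, z 222 to 268 mm. Binocular head above: within 50 mm of y = 0.
- filter_slider (a joint): Travel of the aluminium filter slider out along microscope +y (m): 0 pushed in, 0.030 middle, 0.060 outer, stops 1 mm beyond. At each of the three a spring ball clicks into a V seat: from 3 mm away it pulls the slider in (the drag falls by 3 to 8 N, often to a push), at the bottom the drag is back; breaking out takes 8 to 16 N. Between seats 2 to 5 N of drag. Let go within 2 mm, it centres itself.
- slider_knob (a point): Black knurled knob on the slider's 8 mm steel rod: a cylinder 20 mm in diameter, 28 mm long, axis along the microscope's y; the point is its centre, axes as the microscope's. In the microscope's frame it lies at x = 30 mm, y = 108 mm + the slider's value, z = 244 mm and moves with the slider, whose 33 x 24 mm bar ends 58 mm inward of it. Nothing stands beside or above it.
- reagent_bottle: White plastic bottle with a blue screw cap, 68 mm diameter, 170 mm tall, standing loose; origin at the centre of its underside. Leave alone.
- staining_dish: Rectangular glass staining dish, 105 x 85 x 70 mm, with a rack of slides in it, standing loose; origin at the centre of its underside. Leave alone.
- slide_box: Flat grey slide box with a black lid, 177 x 86 x 39 mm, lying loose; origin at the centre of its underside. Leave alone.
- lab_timer: Small pocket timer, 50 x 70 x 18 mm, lying loose; origin at the centre of its underside. Leave alone.

How it is judged:
By the outcome, as a careful person would: the job done as asked, in the order asked, and still so for the second after the job is handed in, while the arm keeps its last pose, push and grip.
It also fails if it takes over 48 s, if anything falls off the work surface, if the arm or the gripper's body presses on something with over 40 N, if the wrist force passes 120 N, or if a joint passes its speed limit or range.

## Working session

There is one attempt and no reset: what is moved stays moved. The work goes in short steps, Python scripts to look and compute and a shell command to move; the robot and the scene stay as the last step left them, time stands still between calls to the robot, and variables do not carry over. Pictures are saved under pics/ and viewed, at most 10 in all, crops included, and the job is handed in when it is done.

```bash
ls; mkdir -p pics
python3 - <<'E'
from plant import r
import cv2
for n in("scene","side"):
    cv2.imwrite(f"pics/{n}0.png",r.snapshot(n)[:,:,::-1]); print(n,r.camera_params(n))
print(r.get_state())
E
```

```text
pics
plant.py
steer.py
scene {'fx': 494.03839160945824, 'fy': 494.03839160945824, 'cx': 312.7698657723776, 'cy': 193.98118938695475, 'k1': -0.14628415358050742, 'rvec': array([ 1.69911911,  2.19618053, -0.58428431]), 'tvec': array([ 0.19413223, -0.36014907,  1.91949174])}
side {'fx': 377.63410353823645, 'fy': 377.63410353823645, 'cx': 315.19886806860114, 'cy': 196.44049303898086, 'k1': -0.08427217015125077, 'rvec': array([ 2.32592654,  1.00829862, -0.34218956]), 'tvec': array([-0.31112632, -0.24706561,  1.52282459])}
{'clock': 0.1, 'q': array([-1.18214927,  0.68990822, -0.19451237,  1.56618883,  0.15732319,
        0.90251245, -0.21505088]), 'qd': array([ 0.0017791 , -0.00151824, -0.00196753, -0.00056026,  0.00013652,
        0.00051665, -0.00030406]), 'joint_torque': array([-1.57082606e-03, -5.28503716e+01, -1.27087064e+00, -1.53840047e+01,
       -5.24936768e-02,  1.90402876e-03,  4.38675443e-05]), 'tool_pos': array([0.21701466, 0.585532  , 0.23799863]), 'eef_rot': array([ 1.76431296e-01,  9.84312622e-01, -8.08837981e-04, -7.38063277e-05]), 'contact_force': array([-0.4507759 , -0.88692301, -0.61956082]), 'moment': array([0.00334037, 0.02211099, 0.0718942 ]), 'finger_force': 0.0, 'opening': 1.0006164167271656}
```

View pics/scene0.png

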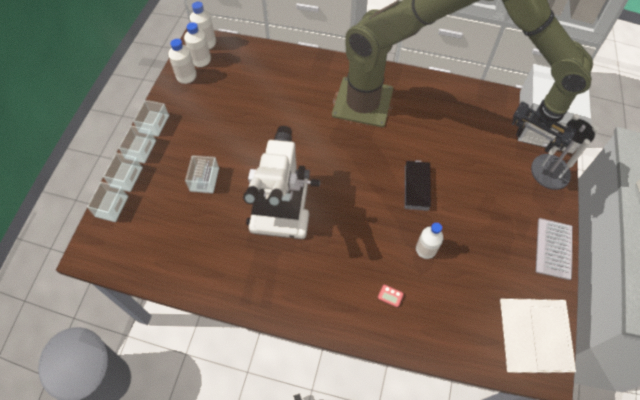

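View pics/side0.png

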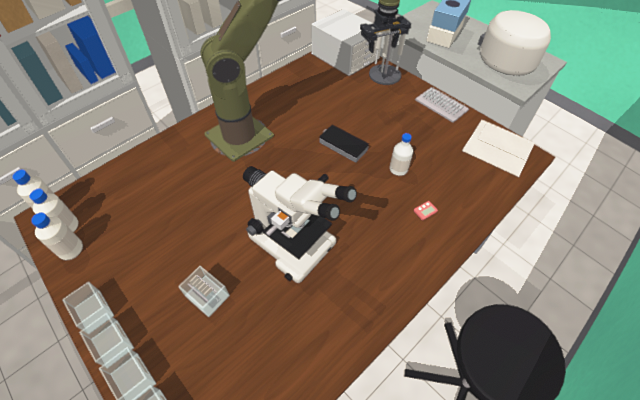

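The scene view shows the microscope around (280,190), with its knob at about (314,183). The side view shows it at about (290,220), with the knob hidden behind the head. I'll enlarge both.

Run:
```python
import cv2,numpy as np
a=cv2.imread("pics/scene0.png")[120:245,235:335]; b=cv2.imread("pics/side0.png")[155:290,230:365]
f=lambda i,w:cv2.resize(i,(w,590),interpolation=cv2.INTER_CUBIC)
c=np.hstack([cv2.resize(a,(400,500),interpolation=cv2.INTER_CUBIC),cv2.resize(b,(400,400),interpolation=cv2.INTER_CUBIC).__class__((500,400,3),np.uint8)*0])
c[:400,400:]=cv2.resize(b,(400,400),interpolation=cv2.INTER_CUBIC)
cv2.imwrite("pics/crop0.png",c)
```

```text
(no output)
```

View pics/crop0.png

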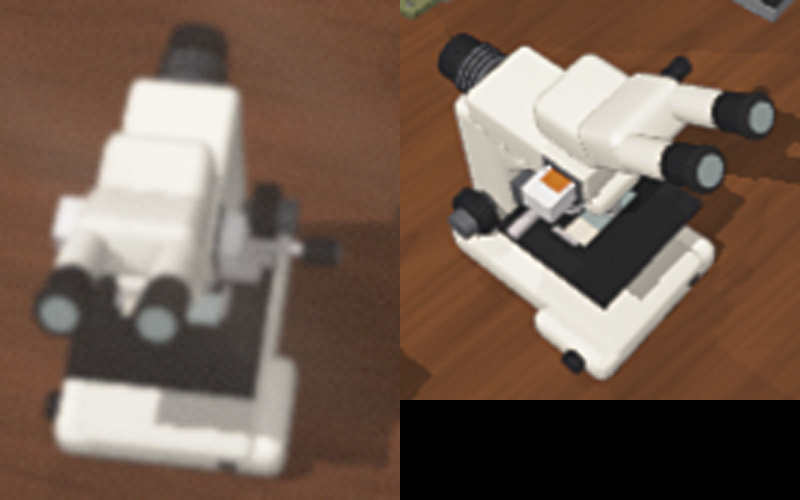

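```bash
cat > h.py <<'E'
import numpy as np,cv2
from scipy.optimize import least_squares
def P(c):
    return np.array([[c['fx'],0,c['cx']],[0,c['fy'],c['cy']],[0,0,1]]),np.array([c['k1'],0,0,0,0])
def proj(c,X):
    K,d=P(c); return cv2.projectPoints(np.asarray(X,float).reshape(-1,1,3),c['rvec'],c['tvec'],K,d)[0].reshape(-1,2)
def onz(c,uv,z):
    K,d=P(c); n=cv2.undistortPoints(np.array([[uv]],float),K,d).ravel()
    R=cv2.Rodrigues(c['rvec'])[0]; o=-R.T@c['tvec']; v=R.T@np.array([*n,1]); return o+v*(z-o[2])/v[2]
def tri(obs):
    return least_squares(lambda X:np.concatenate([proj(c,X)[0]-uv for c,uv in obs]),[.5,0,.2])
E
python3 - <<'E'
from h import *; from plant import r
s,t=r.camera_params("scene"),r.camera_params("side")
S=lambda u,v:(235+u/4,120+v/4); T=lambda u,v:(230+(u-400)*135/400,155+v*135/400)
a=tri([(s,S(321,251)),(t,T(677,70))]);print("knob",a.x,a.cost)
print("knob@z",onz(s,S(321,251),.244),onz(t,T(677,70),.244))
for n,p,q in[("eyeR",(60,313),(709,170)),("eyeL",(157,324),(761,117)),("stagefrontR",(70,378),(607,305)),("stagefrontL",(252,397),(702,205))]:
    # naming: which is left/right tested by residual
    for m in[(p,q)]: x=tri([(s,S(*m[0])),(t,T(*m[1]))]);print(n,x.x.round(4),round(x.cost,2))
for p in[(60,450),(283,472)]:print("foot",onz(s,S(*p),0.01))
for p in[(600,378),(714,250)]:print("footside",onz(t,T(*p),0.02))
print(onz(s,S(70,378),.137),onz(s,S(252,397),.137),onz(t,T(607,305),.137),onz(t,T(702,205),.137))
print(onz(s,S(303,250),.244),onz(s,S(340,252),.244))
E
```

```text
knob [ 0.54403774 -0.0483272   0.24704569] 0.01653491676174465
knob@z [ 0.54184668 -0.0488309   0.244     ] [ 0.5426664  -0.04666691  0.244     ]
eyeR [ 0.7112 -0.178   0.3871] 0.05
eyeL [ 0.7038 -0.1148  0.3878] 0.08
stagefrontR [ 0.6374 -0.2263  0.1321] 0.0
stagefrontL [ 0.6192 -0.0844  0.1336] 0.06
foot [ 0.64754592 -0.24669479  0.01      ]
foot [ 0.62026322 -0.06198908  0.01      ]
footside [ 0.64756343 -0.25060904  0.02      ]
footside [ 0.62066426 -0.06232882  0.02      ]
[ 0.63942499 -0.224979    0.137     ] [ 0.61993564 -0.08390006  0.137     ] [ 0.63955999 -0.22790405  0.137     ] [ 0.62144881 -0.08619853  0.137     ]
[ 0.5443119  -0.06191052  0.244     ] [ 0.53919933 -0.03504709  0.244     ]
```

```bash
cat >> h.py <<'E'
from scipy.spatial.transform import Rotation as Ro
def goal(knob,yaw,tau,back=0.,depth=0.019):
    xs=np.array([np.cos(yaw),np.sin(yaw),0]); ys=np.array([-xs[1],xs[0],0])
    z=-np.cos(tau)*np.array([0,0,1])-np.sin(tau)*ys
    R=np.c_[np.cross(xs,z),xs,z]; return np.array(knob)+z*(depth-back),Ro.from_matrix(R)
def rel(st,p,R):
    C=Ro.from_quat(st['eef_rot']); return C.inv().apply(p-st['tool_pos']),(C.inv()*R).as_rotvec()
E
python3 - <<'E'
from h import *; from plant import r
print(r.grip_depth)
p,R=goal([.543,-.048,.244],.137,.25,.13); print(p,*rel(r.get_state(),p,R))
E
echo '[{"aperture":1,"xyz":[0,0,-0.05]},{"aperture":1,"xyz":[0,0,-0.1]},{"aperture":1,"xyz":[0,0,-0.15]},{"aperture":1,"xyz":[0,0,-0.2]},{"aperture":1,"xyz":[0,0,-0.2]}]' > rows.txt && python3 steer.py rows.txt 40
```

```text
-0.0187
[ 0.53924949 -0.02079547  0.35154928] [-0.51278372 -0.45684206 -0.11273963] [ 0.13347815 -0.2242109   1.07337367]
clock: 0.6
tool_pos: [0.2177, 0.5889, 0.4462]
eef_rot: [0.177, 0.984, 0.007, 0.001]
contact_force: [1.0, 0.8, -0.5]
opening: 1.0
finger_force: 0.0
```

```bash
echo '[{"aperture":1,"xyz":[-0.036,-0.032,0],"r":[0.013,-0.022,0.107]},{"aperture":1,"xyz":[-0.072,-0.064,0],"r":[0.026,-0.044,0.214]},{"aperture":1,"xyz":[-0.108,-0.096,0],"r":[0.04,-0.066,0.321]},{"aperture":1,"xyz":[-0.144,-0.128,0],"r":[0.053,-0.09,0.428]},{"aperture":1,"xyz":[-0.18,-0.16,0],"r":[0.066,-0.112,0.535]},{"aperture":1,"xyz":[-0.216,-0.192,0],"r":[0.08,-0.134,0.642]},{"aperture":1,"xyz":[-0.252,-0.224,0],"r":[0.093,-0.157,0.749]},{"aperture":1,"xyz":[-0.288,-0.256,0],"r":[0.106,-0.179,0.856]},{"aperture":1,"xyz":[-0.324,-0.288,0],"r":[0.12,-0.2,0.963]},{"aperture":1,"xyz":[-0.36,-0.32,0],"r":[0.133,-0.224,1.073]}]' > rows.txt && python3 steer.py rows.txt
python3 - <<'E'
from h import *; from plant import r
p,R=goal([.543,-.048,.244],.137,.25,.13); print(p,*rel(r.get_state(),p,R),r.get_state()['q'].round(2))
E
```

```text
clock: 1.6
tool_pos: [0.4437, 0.159, 0.4382]
eef_rot: [0.653, 0.747, -0.082, 0.094]
contact_force: [0.6, -0.3, 0.2]
opening: 1.0
finger_force: 0.0
[ 0.53924949 -0.02079547  0.35154928] [-0.1636098   0.0707277   0.13105956] [-0.00042825 -0.00080338 -0.00367385] [-0.73  0.31  0.2   1.65  0.17  1.29 -0.47]
```

```bash
echo '[{"aperture":1,"xyz":[-0.04,0.017,0.02]},{"aperture":1,"xyz":[-0.08,0.035,0.045]},{"aperture":1,"xyz":[-0.12,0.053,0.075]},{"aperture":1,"xyz":[-0.15,0.065,0.11],"r":[0,0,-0.003]},{"aperture":1,"xyz":[-0.163,0.07,0.131],"r":[0,0,-0.003]},{"aperture":1,"xyz":[-0.163,0.07,0.131],"r":[0,0,-0.003]},{"aperture":1,"xyz":[-0.163,0.07,0.131],"r":[0,0,-0.003]}]' > rows.txt && python3 steer.py rows.txt
python3 - <<'E'
from h import *; from plant import r
p,R=goal([.543,-.048,.244],.137,.25,.13); print(p,*rel(r.get_state(),p,R),r.get_state()['q'].round(2))
c=r.camera_params("wrist"); cv2.imwrite("pics/w1.png",r.snapshot("wrist")[:,:,::-1]); np.save("w1.npy",c,allow_pickle=True)
cv2.imwrite("pics/s1.png",r.snapshot("side")[:,:,::-1])
print(proj(c,[.543,-.048,.244]))
E
```

```text
clock: 2.3
tool_pos: [0.5386, -0.0173, 0.3513]
eef_rot: [0.651, 0.749, -0.081, 0.093]
contact_force: [-0.3, -0.1, 0.1]
opening: 0.998
finger_force: 0.0
[ 0.53924949 -0.02079547  0.35154928] [-0.00352541  0.00019799  0.0006318 ] [-0.00044395 -0.002594    0.00342852] [-0.36  0.45  0.25  1.72  0.17  0.99 -0.09]
[[322.32291011 199.13450101]]
```

View pics/w1.png

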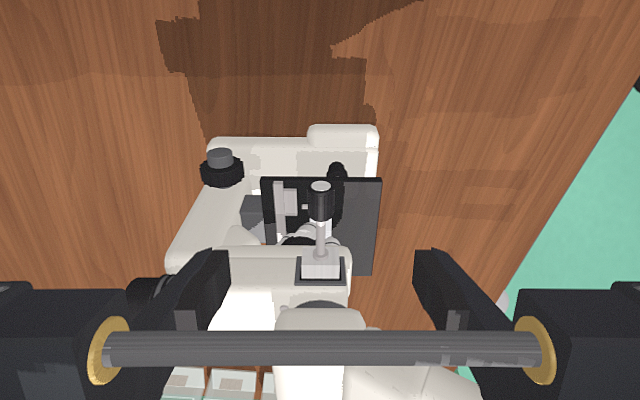

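The wrist view shows the knob from about (320,185) at its outer end to (320,221) at its inner end, centred near (320,202). That is close to the prediction. The bar's end is around (320,265). I'll zoom in to refine.

```bash
python3 - <<'E'
import cv2
a=cv2.imread("pics/w1.png")[165:305,250:390]; cv2.imwrite("pics/w1c.png",cv2.resize(a,(560,560),interpolation=cv2.INTER_CUBIC))
E
python3 - <<'E'
from h import *
c=np.load("w1.npy",allow_pickle=True).item()
k=np.array([.543,-.048,.244]);xs=np.array([np.cos(.137),np.sin(.137),0]);ys=np.array([-xs[1],xs[0],0]);z=np.array([0,0,1])
f=lambda n,X:print(n,((proj(c,X)-[250,165])*4).round(0).tolist())
for s in(0,.01):
    f(f"tube s={s}",[k+(-.108-s+.042)*ys+a*.0165*xs+b*.012*z for a in(-1,1) for b in(-1,1)])
f("bar",[k-.058*ys+a*.0165*xs+b*.012*z for a in(-1,1) for b in(-1,1)])
f("knob top out/in L R",[k+g*.014*ys+a*.01*xs for g in(1,-1) for a in(-1,1)])
f("knob top line",[k+g*.014*ys+.01*z for g in(1,-1)])
E
```

```text
tube s=0 [[217.0, 347.0], [212.0, 422.0], [359.0, 347.0], [364.0, 422.0]]
tube s=0.01 [[218.0, 379.0], [213.0, 455.0], [358.0, 380.0], [363.0, 455.0]]
bar [[216.0, 321.0], [211.0, 395.0], [360.0, 321.0], [365.0, 395.0]]
knob top out/in L R [[238.0, 75.0], [342.0, 76.0], [240.0, 194.0], [338.0, 194.0]]
knob top line [[290.0, 103.0], [289.0, 224.0]]
```

View pics/w1c.png

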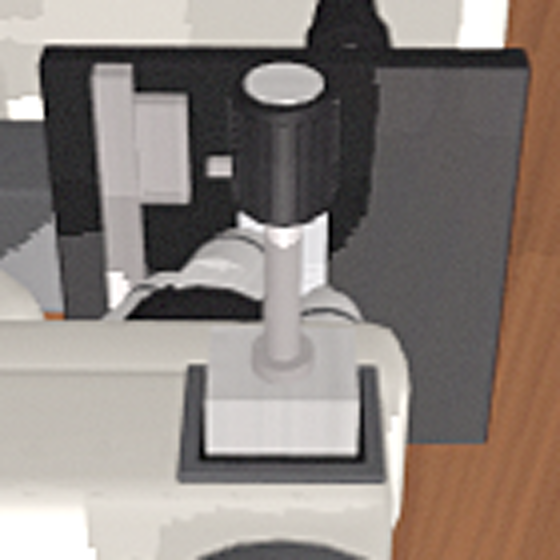

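The zoom shows the knob's axis at crop x≈285, about 1 mm left of the prediction, and the bar protruding about 17 mm from its collar. That puts the slider at roughly 9–10 mm, so about 20 mm of pull remains. Next I'll grasp the knob.

Run:
```python
from h import *; from plant import r
s=r.get_state()
for b in(.03,0.): 
    p,R=goal([.542,-.0485,.244],.137,.25,b); print(p,*rel(s,p,R))
```

```text
[ 0.54162833 -0.04580406  0.25465804] [-0.00513828 -0.00197282  0.1020186 ] [ 0.00271413 -0.00309149  0.00548627]
[ 0.54264198 -0.05315663  0.22559066] [-0.0052308  -0.00205449  0.13201834] [ 0.00271413 -0.00309149  0.00548627]
```

```bash
echo '[{"aperture":0.6,"xyz":[-0.005,-0.002,0.035],"r":[0.003,-0.003,0.005]},{"aperture":0.6,"xyz":[-0.005,-0.002,0.07],"r":[0.003,-0.003,0.005]},{"aperture":0.6,"xyz":[-0.005,-0.002,0.1],"r":[0.003,-0.003,0.005]},{"aperture":0.6,"xyz":[-0.005,-0.002,0.12],"r":[0.003,-0.003,0.005]},{"aperture":0.6,"xyz":[-0.005,-0.002,0.132],"r":[0.003,-0.003,0.005]},{"aperture":0.6,"xyz":[-0.005,-0.002,0.132],"r":[0.003,-0.003,0.005]},{"aperture":0.6,"xyz":[-0.005,-0.002,0.132],"r":[0.003,-0.003,0.005]}]' > rows.txt && python3 steer.py rows.txt
python3 - <<'E'
from h import *; from plant import r
s=r.get_state();p,R=goal([.542,-.0485,.244],.137,.25,0); print(*rel(s,p,R))
c=r.camera_params("wrist"); cv2.imwrite("pics/w2.png",r.snapshot("wrist")[:,:,::-1])
E
```

```text
clock: 3.1
tool_pos: [0.5429, -0.0536, 0.2259]
eef_rot: [0.652, 0.748, -0.082, 0.094]
contact_force: [-0.4, 0.6, 0.7]
opening: 0.6
finger_force: 0.0
[ 0.00053658 -0.00022265  0.00019004] [ 5.42846908e-06  5.22941292e-04 -2.71016317e-04]
```

View pics/w2.png

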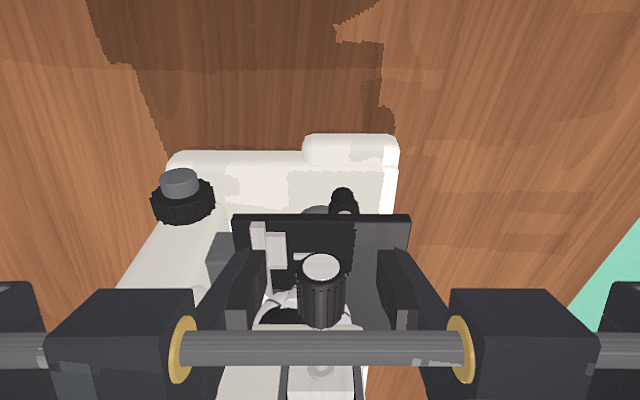

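The knob, at (322,290), is centred between the pads at about (240,300) and (402,300). Closing now.

```bash
echo '[{"aperture":0.1},{"aperture":0},{"aperture":0},{"aperture":0},{"aperture":0},{"aperture":0},{"aperture":0},{"aperture":0}]' > rows.txt && python3 steer.py rows.txt 50
python3 - <<'E'
from h import *; from plant import r
C=Ro.from_quat(r.get_state()['eef_rot']).as_matrix(); ys=np.array([-np.sin(.137),np.cos(.137),0])
print(C.T@ys, C.T@ys*.01)
E
```

```text
clock: 3.95
tool_pos: [0.5428, -0.0549, 0.2251]
eef_rot: [0.653, 0.747, -0.083, 0.094]
contact_force: [3.1, 0.1, -1.5]
opening: 0.193
finger_force: 50.0
[ 0.96864906 -0.00193095 -0.24842558] [ 9.68649060e-03 -1.93095198e-05 -2.48425583e-03]
```

```bash
cat > m.py <<'E'
from h import *; from plant import r
s=r.get_state(); xs=np.array([np.cos(.137),np.sin(.137),0]);ys=np.array([-xs[1],xs[0],0]);d=s['tool_pos']-[.5428,-.0549,.2251]; f=s['contact_force']
print("t%.2f travel %.2f side %.2f z %.2f mm  Fy %.1f Fx %.1f Fz %.1f  op %.3f"%(s['clock'],*(1e3*np.array([d@ys,d@xs,d[2]])),f@ys,f@xs,f[2],s['opening']))
E
python3 m.py
echo '[{"aperture":0,"xyz":[0.002,0,-0.0005]},{"aperture":0,"xyz":[0.002,0,-0.0005]}]' > rows.txt && python3 steer.py rows.txt >/dev/null; python3 m.py
echo '[{"aperture":0,"xyz":[0.002,0,-0.0005]},{"aperture":0,"xyz":[0.002,0,-0.0005]}]' > rows.txt && python3 steer.py rows.txt >/dev/null; python3 m.py
echo '[{"aperture":0,"xyz":[0.002,0,-0.0005]},{"aperture":0,"xyz":[0.002,0,-0.0005]}]' > rows.txt && python3 steer.py rows.txt >/dev/null; python3 m.py
echo '[{"aperture":0,"xyz":[0.002,0,-0.0005]},{"aperture":0,"xyz":[0.002,0,-0.0005]}]' > rows.txt && python3 steer.py rows.txt >/dev/null; python3 m.py
```

```text
t3.95 travel 0.02 side -0.00 z -0.00 mm  Fy -0.3 Fx 3.1 Fz -1.5  op 0.193
t4.15 travel 0.58 side -0.04 z 0.09 mm  Fy -4.6 Fx 4.8 Fz -4.5  op 0.195
t4.35 travel 2.24 side -0.02 z 0.11 mm  Fy -5.1 Fx 3.2 Fz -4.1  op 0.195
t4.55 travel 4.34 side -0.04 z 0.10 mm  Fy -4.7 Fx 3.5 Fz -3.7  op 0.193
t4.75 travel 6.23 side -0.03 z 0.09 mm  Fy -4.1 Fx 3.4 Fz -4.4  op 0.194
```

```bash
echo '[{"aperture":0,"xyz":[0.002,0,-0.0005]},{"aperture":0,"xyz":[0.002,0,-0.0005]}]' > rows.txt && python3 steer.py rows.txt >/dev/null; python3 m.py
echo '[{"aperture":0,"xyz":[0.002,0,-0.0005]},{"aperture":0,"xyz":[0.002,0,-0.0005]}]' > rows.txt && python3 steer.py rows.txt >/dev/null; python3 m.py
echo '[{"aperture":0,"xyz":[0.002,0,-0.0005]},{"aperture":0,"xyz":[0.002,0,-0.0005]}]' > rows.txt && python3 steer.py rows.txt >/dev/null; python3 m.py
echo '[{"aperture":0,"xyz":[0.001,0,-0.0003]},{"aperture":0,"xyz":[0.001,0,-0.0003]}]' > rows.txt && python3 steer.py rows.txt >/dev/null; python3 m.py
echo '[{"aperture":0,"xyz":[0.001,0,-0.0003]},{"aperture":0,"xyz":[0.001,0,-0.0003]}]' > rows.txt && python3 steer.py rows.txt >/dev/null; python3 m.py
echo '[{"aperture":0,"xyz":[0.001,0,-0.0002]},{"aperture":0,"xyz":[0.001,0,-0.0002]}]' > rows.txt && python3 steer.py rows.txt >/dev/null; python3 m.py
```

```text
t4.95 travel 8.29 side -0.06 z 0.08 mm  Fy -5.8 Fx 3.8 Fz -4.0  op 0.192
t5.15 travel 10.47 side -0.02 z 0.09 mm  Fy -4.5 Fx 3.8 Fz -4.2  op 0.192
t5.35 travel 12.36 side 0.02 z 0.11 mm  Fy -4.7 Fx 3.5 Fz -3.6  op 0.194
t5.55 travel 12.99 side -0.02 z 0.14 mm  Fy -6.6 Fx 4.1 Fz -5.0  op 0.193
t5.75 travel 14.15 side -0.04 z 0.13 mm  Fy -5.8 Fx 4.1 Fz -5.7  op 0.196
t5.95 travel 15.41 side -0.01 z 0.09 mm  Fy -4.0 Fx 3.7 Fz -5.3  op 0.193
```

```bash
echo '[{"aperture":0,"xyz":[0.001,0,-0.0003]},{"aperture":0,"xyz":[0.001,0,-0.0003]}]' > rows.txt && python3 steer.py rows.txt >/dev/null; python3 m.py
echo '[{"aperture":0,"xyz":[0.001,0,-0.0002]},{"aperture":0,"xyz":[0.001,0,-0.0002]}]' > rows.txt && python3 steer.py rows.txt >/dev/null; python3 m.py
```

```text
t6.15 travel 17.24 side -0.01 z 0.05 mm  Fy -2.7 Fx 4.2 Fz -3.0  op 0.194
t6.35 travel 19.62 side 0.05 z 0.02 mm  Fy -1.9 Fx 4.0 Fz -1.7  op 0.193
```

```bash
echo '[{"aperture":0},{"aperture":0},{"aperture":0}]' > rows.txt && python3 steer.py rows.txt >/dev/null; python3 m.py
echo '[{"aperture":0,"xyz":[0.0005,0,-0.0001]},{"aperture":0,"xyz":[0.0005,0,-0.0001]},{"aperture":0,"xyz":[0.0005,0,-0.0001]}]' > rows.txt && python3 steer.py rows.txt >/dev/null; python3 m.py
```

```text
t6.65 travel 19.63 side -0.02 z 0.02 mm  Fy -2.9 Fx 4.1 Fz -1.7  op 0.195
t6.95 travel 19.74 side -0.01 z 0.04 mm  Fy -2.9 Fx 5.3 Fz -3.3  op 0.196
```

```bash
echo '[{"aperture":0,"xyz":[0.0005,0,-0.0001]},{"aperture":0,"xyz":[0.0005,0,-0.0001]},{"aperture":0,"xyz":[0.0005,0,-0.0001]}]' > rows.txt && python3 steer.py rows.txt >/dev/null; python3 m.py
echo '[{"aperture":0,"xyz":[0.0005,0,-0.0001]},{"aperture":0,"xyz":[0.0005,0,-0.0001]},{"aperture":0,"xyz":[0.0005,0,-0.0001]}]' > rows.txt && python3 steer.py rows.txt >/dev/null; python3 m.py
```

```text
t7.25 travel 19.85 side -0.02 z 0.06 mm  Fy -3.9 Fx 5.1 Fz -3.0  op 0.189
t7.55 travel 19.91 side -0.03 z 0.09 mm  Fy -3.8 Fx 5.8 Fz -3.1  op 0.195
```

```bash
echo '[{"aperture":0,"xyz":[-0.001,0,0.0003]},{"aperture":0,"xyz":[-0.001,0,0.0003]},{"aperture":0,"xyz":[-0.001,0,0.0003]},{"aperture":0,"xyz":[-0.001,0,0.0003]}]' > rows.txt && python3 steer.py rows.txt >/dev/null; python3 m.py
python3 - <<'E'
from h import *; from plant import r
c=r.camera_params("wrist"); w=r.snapshot("wrist")[:,:,::-1]
cv2.imwrite("pics/w3.png",cv2.resize(w[180:400,200:440],None,fx=2.5,fy=2.5,interpolation=cv2.INTER_CUBIC))
s=r.get_state(); xs=np.array([np.cos(.137),np.sin(.137),0]);ys=np.array([-xs[1],xs[0],0]);z=np.array([0,0,1])
k=np.array([.542,-.0485,.244])+ys*.0197
f=lambda n,X:print(n,((proj(c,X)-[200,180])*2.5).round(0).tolist())
f("knob out/in",[k+g*.014*ys+a*.01*xs for g in(1,-1) for a in(-1,1)])
f("outer face c",k+.014*ys)
E
```

```text
t7.95 travel 19.77 side -0.02 z 0.03 mm  Fy -2.5 Fx 4.9 Fz -2.0  op 0.195
knob out/in [[245.0, 210.0], [369.0, 210.0], [251.0, 325.0], [363.0, 325.0]]
outer face c [[307.0, 210.0]]
```

View pics/w3.png

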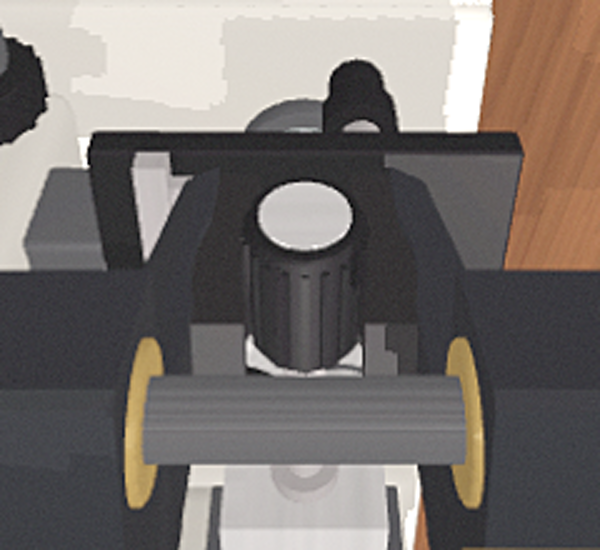

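The knob is gripped between the pads, with its outer face at crop (305,216) where about (307,210) was predicted, so it hasn't slipped noticeably. The force drop, the 2.4 mm snap and the resistance after it all show the slider is seated in the click.

```bash
python3 -c "
from plant import r
print(r.finish_job())"
```

```text
the job is handed in; nothing more can be done
None
```

I drew the slider out about 20 mm until it clicked into the middle position and handed the job in still gripping the knob; the bottle, dish, slide box and timer were left alone.

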